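Trip test of the bench safety switch

TASK

Before the press is used, check the bench's safety switch, the one of the three switch boxes that has both a lever and a test button. Press its test button all the way in so that its lever drops, then lift that lever back up until it stays home, with the button out again. Do not move the lever of the other lever box, which is switched off on purpose.

Things in the scene. Friction and masses are not known exactly. Their poses are not given: they have to be found in the camera images.
- safety_box: Safety switch: fixed grey box 90 (x) x 130 (y) x 60 (z) mm with a dark steel lever and beside it a round white button. Of the other two boxes one has a lever but no button, one has buttons but no lever; any order. Origin: centre of its underside, on the bench; z up, -x is its front, about towards the robot. Points below are in this frame, mm. Steel lugs 5 mm high stick out 18 mm at its +-y sides.
- trip_lever (a joint): Its steel lever, rad: 0 up (start), 1.3 dropped to the front. Hinge along y at (-15,-30,60). At its end a crossbar, round, 14 mm thick, 40 long along y; bar centre 55 mm from the hinge: up at (1,-30,112.5), leaning 0.3 rad to the rear; dropped at (-61,-30,90), free space below and in front. No spring: over its balance point at 0.3 it falls, under it, it rests home; about 1 N at the bar lifts it.
- test_button (a joint): Its test button, m: 0 out (start), 0.007 fully in, pressed straight down. Centre of its top at (-25.5,32,78) when out; cap 24 mm across, 12 mm above a black collar 34 mm across. Needs up to 5 N, drops the lever at about 5 mm of travel; springs out when let go.
- spare_bar (a point): Centre of the crossbar of the lever on the other lever box (same box and lever, no button). It starts down, or nearly, in front of that box. Leave it as it is.

How it is judged (in metres and radians):
On the way:
1. the test button is pressed in and the lever drops (value of joint test_button above 0.003 m and value of joint trip_lever above 0.7 rad).
At the end, for the whole second after the job is handed in: The safety switch's lever is back up at home (within 0.15 rad), its test button is out (within 2 mm), and the other lever box's crossbar is within 20 mm of where it was (value of joint trip_lever below 0.15 rad and value of joint test_button below 0.002 m and distance of spare_bar from where it was at the start of the episode below 0.02 m); the robot touches nothing.
It fails at once if the lever of the other lever box is moved by more than 20 mm (distance of spare_bar from where it was at the start of the episode above 0.02 m).
It also fails if it takes over 40 s, if anything falls off the work surface, if the arm or the gripper's body presses on something with over 40 N, if the wrist force passes 120 N, or if a joint passes its speed limit or range.

ROBOT

A 6-joint arm with a two-finger parallel gripper is mounted at the origin on the work surface. World frame = base frame: x ahead of the robot, y to its left, z up, the work surface at z = 0. Lengths are in mm, angles in rad, forces in N, time in s.
With the tool pointing down it reaches from about 325 to 900 mm from the base axis. Payload 6.1 kg.
Tool frame: the origin (TCP) lies on the centre line of the jaws, within the pads' length; the fingertips stand 25 mm ahead of it and the grasp point (between the pads) lies 6 mm ahead of it (robot.tips_ahead is the distance from the TCP to the fingertips, in mm); x points along the fingers, z is the direction in which the jaws open and shut, and the axes are right-handed (so a half turn about x gives the same grasp; the last joint's range is limited). The gripper opens to 85 mm and grips with 20 to 120 N. Pads are 22 mm wide; open, the fingers measure 114 mm over their backs; the gripper's body (76 mm by 85 mm) begins 54 mm behind the grasp point. The pads swing forward as they close: fully open they stand 13 mm farther back than shut.
Start: joints at [-1.351, 0.22, 1.526, -0, 1.395, -0.126], TCP at [211.836, -587.998, 256.3] pointing down, gripper open.
Joint ranges: [-2.98, 2.98], [-0.91, 2.08], [0.09, 2.57], [-1.24, 4.39], [0.2, 2.65], [-2.68, 2.68]. Speed limits (rad/s): [2.57, 2.57, 3.01, 3.14, 3.14, 3.14].

INTERFACE

Orientations are given as a unit quaternion [w, x, y, z].
In Python, from rig import get_state, eyes, robot, nets gives the robot as it stands. The module is installed in compiled form; this text tells all that it offers.
- The arm moves only by the tool step_arm, never from a script. Its argument "motion" is one flat list of numbers, 6 for each row, row after row: the shift along the tool's x, y, z in m, then the turn, a rotation vector about the tool's x, y, z in degrees. A call has 1 to 5 rows; each row is the pose to reach, as a shift and turn from the pose commanded when the call began, along the tool's axes at that moment; what a row does not reach only later rows make up. A row lasts 1/8 s, in which the tool goes at most 62.5 mm and 10.7 degrees, less where a joint would pass 70% of its speed; a pose out of reach is approached as far as the arm can. A call with a gripper value outside its range is refused whole. "hand" is the closure in counts, from 0 (fully open) to 255 (shut), set as the call begins (left out, the last holds). The fingers move at their own pace and stop on an object; "grip_force" is the grip in N (left out, the last holds). Time passes only in rows, so rows that repeat a pose let the fingers close. It gives the time, the measured TCP pose, the force and the opening at its end, in the units of the state.
- get_state(): the state, without advancing time (a new reading comes with each control period).
- eyes.capture(name): name is "side" or "top"; returns a dict with "pixels" (420x560x3 uint8, red, green, blue), "z_map" (420x560 float32, mm along the optical axis (not along the pixel's ray), 0 where there is no reading), "intrinsics" (3x3 intrinsics, pixels), "distortion" ([k1, k2, p1, p2, k3] as OpenCV has them; the pictures are not rectified), "rvec" (rotation vector, rad) and "tvec" (3), from world to camera coordinates, as OpenCV has them. Camera axes: x right, y down, z forward; pixel columns grow to the right and rows downward; lengths in mm; the calibration is good to about 2 mm. A picture is of the moment at which its call begins.
- robot.sign_off(): hands the job in, once; it reports no verdict.
Trained networks look in a picture, given as the dict that the camera call returned (one of the last four; its "shot" number tells which), for a name from the list of things; names that differ only in an ending like _2 or _b are one class to them, and where a whole thing is asked for, a point or a joint stands for the part that bears it (a point fixed in the world has none). Each returns a list of dicts, best first, with "conf" (0 to 1); they miss things now and then, are a little off and sometimes report something else, mostly with a low value. They report only what shows in the picture. A call takes as long as a camera call.
- nets.masks_of(picture, query): "pixels" (420x560 bool, what is visible of it) and "extent" ([left, top, width, height] in pixels, round what is visible of it).
The state is a dict: "t": time; "q": joint angles; "joint_vel": joint speeds; "joint_efforts": joint torques, N m; "eef_pos": TCP position; "ee_rot": TCP orientation; "contact_force": force on the tool from outside, world axes, zero at the start; "wrist_torque": the same for the moment, N m; "opening": opening from 0.0 (shut) to 1.0 (fully open).
Only numpy, scipy, OpenCV 4.12 (cv2) and the standard library are available. Lean on these libraries where they do the work, as an engineer would, in place of code of your own. Each camera call takes 0.05 s, during which the arm holds its last target.

## Working session

There is one attempt and no reset: what is moved stays moved. The work goes in short steps, Python scripts to look and compute and a tool call to move; the robot and the scene stay as the last step left them, time stands still between calls to the robot, and variables do not carry over. Pictures are saved under pics/ and viewed, and the job is handed in when it is done.

Besides the shell and the picture viewer there is one more tool, called after "Emit:" as name(argument=value, ...), one argument or row to a line, values as JSON. step_arm: Moves the arm, as the interface text tells. Its arguments: {"type":"object","properties":{"motion":{"type":"array"},"hand":{"type":"number"},"grip_force":{"type":"number"}},"required":["motion"]}

```bash
mkdir -p pics; cat > h.py <<'E'
import numpy as np, cv2, pickle
from rig import get_state, eyes, robot, nets
def snap(n,f):
    p=eyes.capture(n); cv2.imwrite('pics/'+f,p['pixels'][:,:,::-1]); return p
def world(p,us,vs,zs=None):
    us=np.asarray(us,float);vs=np.asarray(vs,float)
    if zs is None: zs=p['z_map'][vs.astype(int),us.astype(int)]
    K=np.array(p['intrinsics'],float);d=np.array(p['distortion'],float)
    n=cv2.undistortPoints(np.stack([us,vs],-1).reshape(-1,1,2),K,d).reshape(-1,2)
    c=np.c_[n*np.asarray(zs)[:,None],zs]
    R=cv2.Rodrigues(np.array(p['rvec'],float))[0]
    return (c-np.array(p['tvec'],float).ravel())@R
def proj(p,X):
    return cv2.projectPoints(np.asarray(X,float).reshape(-1,1,3),np.array(p['rvec'],float),np.array(p['tvec'],float),np.array(p['intrinsics'],float),np.array(p['distortion'],float))[0].reshape(-1,2)
E
python3 - <<'E'
from h import *
s=get_state();print(s)
for n in('top','side'):
    p=snap(n,n+'0.png')
    for q in('safety_box','trip_lever','test_button','spare_bar'):
        for m in nets.masks_of(p,q)[:3]:
            v,u=np.where(m['pixels']); w=world(p,u,v); k=p['z_map'][v,u]>0
            print(n,q,round(m['conf'],2),m['extent'],k.sum(),np.median(w[k],0).round(1) if k.any() else None, np.percentile(w[k][:,2],97).round(1) if k.any() else None)
E
```

```text
{'t': 0.0, 'q': array([-1.35110485e+00,  2.21216881e-01,  1.52761849e+00, -7.22074201e-06,
        1.39469336e+00, -1.26135911e-01]), 'joint_vel': array([-3.32572618e-04, -1.90653701e-03,  1.18562308e-03, -9.94582697e-04,
       -7.51835727e-05, -5.15947798e-04]), 'joint_efforts': array([ 1.53221747e-03, -4.96891379e+01, -3.89390624e+01,  4.87006446e-05,
        1.10749449e-02,  4.59066342e-06]), 'eef_pos': array([ 211.71026046, -587.45840256,  255.20101611]), 'ee_rot': array([ 0.57806265,  0.4069756 ,  0.57907828, -0.4060576 ]), 'contact_force': array([ 0.37259477, -0.50932513, -0.03939246]), 'wrist_torque': array([ 0.05072242, -0.01555879,  0.01754463]), 'opening': 0.9978782344631184}
top safety_box 0.77 [333.6, 167.1, 84.3, 66.2] 3704 [ 606.  -211.7   60.2] 117.2
top trip_lever 0.68 [393.3, 183.7, 22.4, 24.2] 273 [ 613.4 -250.8  115.8] 121.4
top spare_bar 0.72 [147.6, 181.1, 20.7, 23.1] 198 [549.7 205.9  97.8] 101.5
side safety_box 0.73 [238.0, 119.9, 52.2, 77.6] 2452 [ 613.5 -187.4   58.9] 114.1
side trip_lever 0.51 [255.2, 125.9, 16.6, 15.3] 115 [ 615.8 -246.2  116.1] 121.0
side test_button 0.49 [273.9, 153.4, 12.8, 7.5] 85 [ 578.1 -189.8   76.9] 80.1
side spare_bar 0.85 [259.7, 301.5, 35.9, 26.0] 347 [552.4 209.5  94.3] 100.7
```

```bash
ls pics
```

```text
side0.png
top0.png
```

View pics/top0.png

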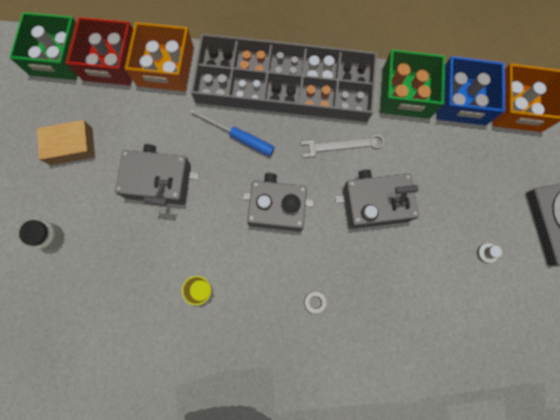

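View pics/side0.png

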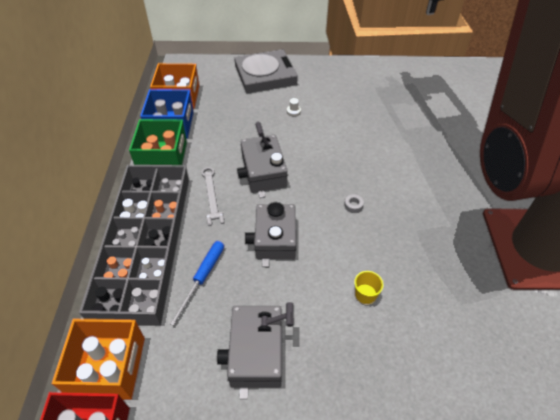

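The safety box is at about (381,200) in the top view, with its white button at (370,212) and its lever up at (404,190). The spare lever box is at (153,175) with its bar down. Next I fit the safety box's pose.

```bash
python3 - <<'E'
from h import *
from scipy.spatial.transform import Rotation as Ro
p=eyes.capture('top'); 
cv2.imwrite('pics/crop1.png',cv2.resize(p['pixels'][150:250,310:440,::-1],None,fx=6,fy=6,interpolation=cv2.INTER_CUBIC))
vv,uu=np.mgrid[150:250,320:440]; u=uu.ravel();v=vv.ravel();w=world(p,u,v)
k=(abs(w[:,2]-60)<4); lab=np.zeros((420,560),np.uint8); lab[v[k],u[k]]=1
lab=cv2.morphologyEx(lab,cv2.MORPH_OPEN,np.ones((3,3)))
n,l,st,_=cv2.connectedComponentsWithStats(lab);b=1+np.argmax(st[1:,4]);V,U=np.where(l==b)
W=world(p,U,V)
r=cv2.minAreaRect(W[:,:2].astype(np.float32));print('top rect',r,cv2.boxPoints(r),np.median(W[:,2]))
def top(c,lo,hi,R):
    m=(w[:,2]>lo)&(w[:,2]<hi)&(np.hypot(*(w[:,:2]-c).T)<R);print(m.sum(),w[m].mean(0),cv2.minAreaRect(w[m][:,:2].astype(np.float32)))
top((578,-190),74,84,25);top((614,-250),110,125,40)
q=eyes.capture('side')
vv,uu=np.mgrid[110:200,230:300];u=uu.ravel();v=vv.ravel();w=world(q,u,v)
top((578,-190),74,84,25);top((614,-250),110,125,40)
s=get_state();print(s['eef_pos'],Ro.from_quat(s['ee_rot'],scalar_first=True).as_matrix())
E
```

```text
top rect ((609.309326171875, -220.17433166503906), (90.04605865478516, 130.37921142578125), 13.501330375671387) [[ 550.31085 -167.2977 ]
 [ 580.7502  -294.07382]
 [ 668.3078  -273.05096]
 [ 637.86847 -146.27484]] 60.28191353892566
126 [ 576.77504621 -194.87819685   77.9169215 ] ((577.278564453125, -194.94216918945312), (22.420854568481445, 23.04778289794922), 51.77373123168945)
168 [ 616.5569488  -248.36302815  117.82301722] ((617.636962890625, -248.97393798828125), (14.325201034545898, 39.36507034301758), 13.789958000183105)
68 [ 579.06386665 -192.49269736   77.63911327] ((579.099365234375, -193.6113739013672), (20.779695510864258, 22.111799240112305), 0.9865231513977051)
83 [ 619.565012   -244.27384976  117.40810681] ((619.4857788085938, -247.94091796875), (13.997532844543457, 42.579071044921875), 13.448431015014648)
[ 211.83375698 -588.01868304  256.33730487] [[ 1.18355094e-05  9.40812419e-01  3.38927709e-01]
 [-9.23977201e-05  3.38927709e-01 -9.40812415e-01]
 [-9.99999996e-01 -2.01811535e-05  9.09403046e-05]]
```

View pics/crop1.png

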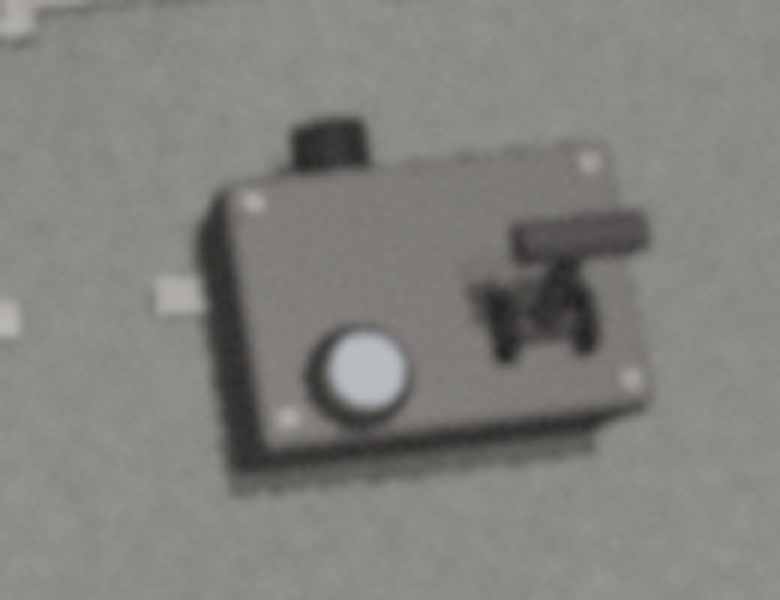

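Emit:
step_arm(
  motion=[0, 0.04, -0.02, 1.3, 0, 0, 0, 0.09, -0.046, 2.6, 0, 0, 0, 0.14, -0.072, 3.9, 0, 0, 0, 0.19, -0.098, 5.2, 0, 0, 0, 0.24, -0.124, 6.3, 0, 0],
  hand=255,
  grip_force=40,
)

```text
t: 1.23
eef_pos: [396.6, -388.6, 256.6]
ee_rot: [0.555, 0.438, 0.555, -0.438]
contact_force: [0.3, -0.2, 0.5]
opening: 0.002
```

```bash
cat >> h.py <<'E'
from scipy.spatial.transform import Rotation as Ro
C=np.array([609.3,-220.2,0]);a=np.radians(13.5)
B=np.array([[np.cos(a),-np.sin(a),0],[np.sin(a),np.cos(a),0],[0,0,1]])
def st():
    s=get_state();T=Ro.from_quat(s['ee_rot'],scalar_first=True).as_matrix()
    print('t',s['t'],'tcp',s['eef_pos'].round(1),'box',((s['eef_pos']-C)@B).round(1),'F',s['contact_force'].round(2),'open',round(s['opening'],3))
    print('tool in box',(B.T@T).round(3).tolist());return s,T
def to(bx):
    s,T=st();print('shift mm',(T.T@(C+B@np.array(bx,float)-s['eef_pos'])).round(1))
E
python3 -c "
from h import *
to([-25.5,32,150])"
```

```text
t 1.225 tcp [ 396.6 -388.6  256.6] box [-246.1 -114.1  256.6] F [ 0.33 -0.19  0.52] open 0.002
tool in box [[0.0, 1.0, -0.001], [-0.001, -0.001, -1.0], [-1.0, 0.0, 0.001]]
shift mm [ 106.6  220.5 -146.4]
```

Emit:
step_arm(
  motion=[0, 0.045, -0.03, 0, 0, 0, 0.02, 0.095, -0.063, 0, 0, 0, 0.05, 0.145, -0.096, 0, 0, 0, 0.08, 0.19, -0.126, 0, 0, 0, 0.1, 0.2205, -0.1464, 0, 0, 0],
)

```text
t: 1.85
eef_pos: [576.7, -193.9, 155.0]
ee_rot: [0.555, 0.437, 0.556, -0.437]
contact_force: [0.2, -0.5, -0.1]
opening: -0.0
```

Emit:
step_arm(
  motion=[0.01, 0, 0, 0, 0, 0, 0.025, 0, 0, 0, 0, 0, 0.035, 0, 0, 0, 0, 0, 0.04, 0, 0, 0, 0, 0, 0.04, 0, 0, 0, 0, 0],
)

```text
t: 2.48
eef_pos: [575.4, -196.8, 116.2]
ee_rot: [0.555, 0.438, 0.555, -0.438]
contact_force: [-0.0, -0.6, 0.1]
opening: -0.001
```

```bash
python3 -c "
from h import *
to([-25.5,32,103])
p=snap('side','s2.png');cv2.imwrite('pics/s2c.png',cv2.resize(p['pixels'][80:230,200:380,::-1],None,fx=4,fy=4))"
```

```text
t 2.475 tcp [ 575.4 -196.8  116.2] box [-27.5  30.7 116.2] F [-0.01 -0.56  0.07] open -0.001
tool in box [[-0.0, 1.0, -0.001], [0.0, -0.001, -1.0], [-1.0, -0.0, -0.0]]
shift mm [13.2  2.  -1.3]
```

View pics/s2c.png

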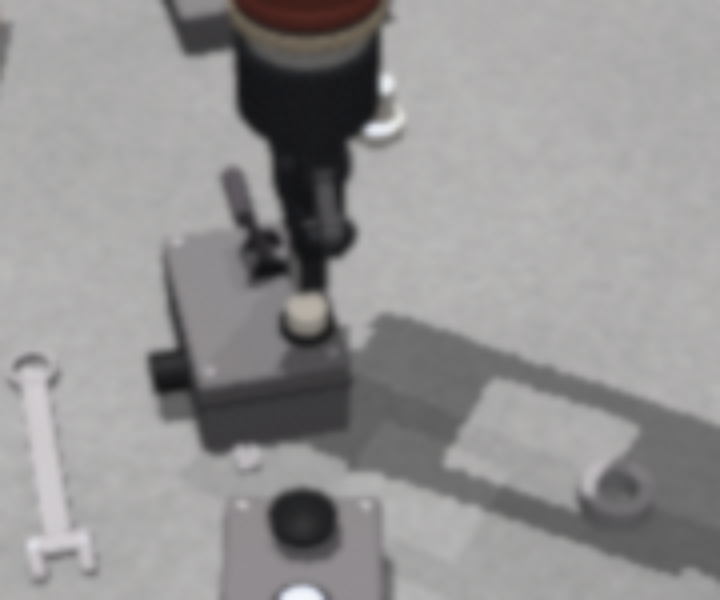

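The fingertips are above the white button (crop about (305,310)) and the lever is still up. I'll press.

Emit:
step_arm(
  motion=[0.005, 0.001, -0.001, 0, 0, 0, 0.01, 0.002, -0.001, 0, 0, 0, 0.014, 0.002, -0.001, 0, 0, 0, 0.0175, 0.002, -0.001, 0, 0, 0, 0.0195, 0.002, -0.001, 0, 0, 0],
)

```text
t: 3.15
eef_pos: [577.5, -194.6, 96.7]
ee_rot: [0.555, 0.438, 0.555, -0.438]
contact_force: [-0.8, 1.1, 2.2]
opening: -0.002
```

```bash
python3 -c "
from h import *
to([-25.5,32,95])
p=snap('side','s3.png');cv2.imwrite('pics/s3c.png',cv2.resize(p['pixels'][80:230,200:380,::-1],None,fx=4,fy=4))"
```

```text
t 3.15 tcp [ 577.5 -194.6   96.7] box [-24.9  32.3  96.7] F [-0.83  1.14  2.16] open -0.002
tool in box [[0.0, 1.0, 0.0], [0.0, 0.0, -1.0], [-1.0, 0.0, -0.0]]
shift mm [ 1.7 -0.6  0.3]
```

View pics/s3c.png

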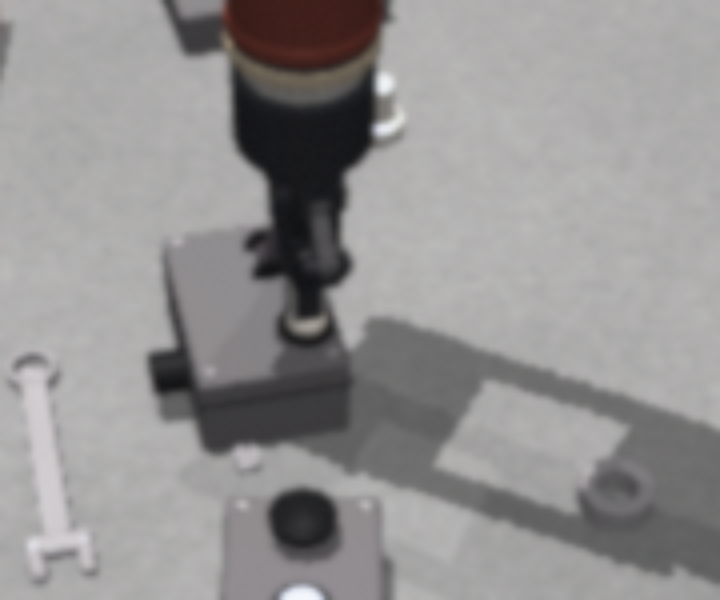

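The button is in and the lever is no longer up. I'll press slightly more and hold while it falls fully.

Emit:
step_arm(
  motion=[0.001, 0, 0, 0, 0, 0, 0.002, 0, 0, 0, 0, 0, 0.002, 0, 0, 0, 0, 0, 0.002, 0, 0, 0, 0, 0, 0.002, 0, 0, 0, 0, 0],
)

```text
t: 3.82
eef_pos: [577.6, -194.6, 96.0]
ee_rot: [0.555, 0.438, 0.555, -0.438]
contact_force: [-4.3, 2.7, 8.2]
opening: 0.002
```

```bash
python3 -c "
from h import *
to([-25.5,32,175])
p=snap('top','t4.png');cv2.imwrite('pics/t4c.png',cv2.resize(p['pixels'][150:260,310:440,::-1],None,fx=5,fy=5))
vv,uu=np.mgrid[150:260,320:440];w=world(p,uu.ravel(),vv.ravel());b=(w-C)@B
k=(b[:,2]>75)&(b[:,2]<105)&(b[:,1]<-5)&(b[:,1]>-60)&(abs(b[:,0])<90);print(k.sum(),b[k].mean(0),b[k].min(0),b[k].max(0))"
```

```text
t 3.825 tcp [ 577.6 -194.6   96. ] box [-24.8  32.3  96. ] F [-4.26  2.66  8.22] open 0.002
tool in box [[0.0, 1.0, 0.0], [-0.0, 0.0, -1.0], [-1.0, 0.0, 0.0]]
shift mm [-79.   -0.7   0.3]
125 [-56.72221315 -35.27509686  92.38154834] [-67.70839434 -48.61526516  77.14910173] [-39.64305453 -22.075729    99.3462162 ]
```

View pics/t4c.png

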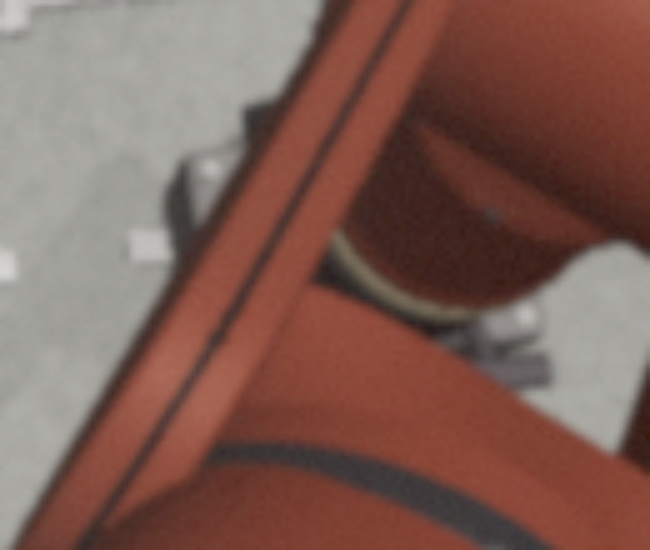

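The lever is fully dropped: the crossbar measures about box (-61..-68, -30, 92), at crop (520,365). The button is bottomed at 8 N. I'll go up, then across to the front of the bar.

Emit:
step_arm(
  motion=[-0.015, 0, 0, 0, 0, 0, -0.04, 0, 0, 0, 0, 0, -0.065, 0, 0, 0, 0, 0, -0.08, -0.01, 0, 0, 0, 0, -0.08, -0.035, 0.015, 0, 0, 0],
)

```text
t: 4.5
eef_pos: [547.5, -217.4, 176.7]
ee_rot: [0.557, 0.437, 0.555, -0.437]
contact_force: [-0.4, -0.9, -0.5]
opening: -0.0
```

Emit:
step_arm(
  motion=[0, -0.02, 0.02, 0, 0, 0, 0, -0.04, 0.035, 0, 0, 0, 0, -0.05, 0.047, 0, 0, 0, 0, -0.05, 0.047, 0, 0, 0, 0, -0.05, 0.047, 0, 0, 0],
)

```text
t: 5.12
eef_pos: [509.6, -274.4, 174.7]
ee_rot: [0.555, 0.438, 0.555, -0.438]
contact_force: [-0.4, 0.8, 1.1]
opening: 0.002
```

```bash
python3 -c "
from h import *
to([-110,-30,103])
p=snap('side','s5.png');cv2.imwrite('pics/s5c.png',cv2.resize(p['pixels'][80:230,200:380,::-1],None,fx=4,fy=4))"
```

```text
t 5.125 tcp [ 509.6 -274.4  174.7] box [-109.6  -29.4  174.7] F [-0.44  0.77  1.12] open 0.002
tool in box [[0.0, 1.0, 0.0], [0.0, 0.0, -1.0], [-1.0, 0.0, -0.0]]
shift mm [71.7 -0.4  0.6]
```

View pics/s5c.png

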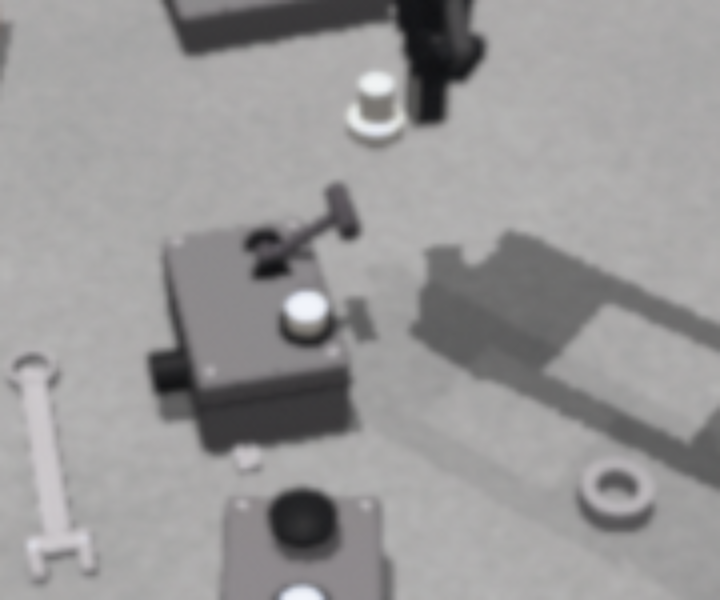

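The button is out again and the lever is down (bar at crop (342,210)). I'll descend in front of it.

Emit:
step_arm(
  motion=[0.02, 0, 0, 0, 0, 0, 0.045, 0, 0, 0, 0, 0, 0.065, 0, 0, 0, 0, 0, 0.075, 0, 0, 0, 0, 0, 0.075, 0.005, 0, 0, 0, 0],
)

```text
t: 5.8
eef_pos: [513.7, -273.2, 98.6]
ee_rot: [0.555, 0.438, 0.556, -0.438]
contact_force: [-0.4, 0.0, -0.1]
opening: 0.001
```

Emit:
step_arm(
  motion=[0, 0.008, 0, 0, 0, 0, 0, 0.016, 0, 0, 0, 0, 0, 0.023, 0, 0, 0, 0, -0.002, 0.03, 0, 0, 0, 0, -0.005, 0.037, 0, 0, 0, 0],
)

```text
t: 6.42
eef_pos: [543.3, -266.9, 105.0]
ee_rot: [0.551, 0.433, 0.56, -0.442]
contact_force: [-43.0, -7.5, 28.4]
opening: -0.002
```

```bash
python3 -c "
from h import *
to([-28,-30,123])
p=snap('side','s6.png');cv2.imwrite('pics/s6c.png',cv2.resize(p['pixels'][80:230,200:380,::-1],None,fx=4,fy=4))"
```

```text
t 6.425 tcp [ 543.3 -266.9  105. ] box [-75.1 -30.  105. ] F [-43.04  -7.46  28.38] open -0.002
tool in box [[-0.018, 1.0, 0.001], [0.003, 0.001, -1.0], [-1.0, -0.018, -0.003]]
shift mm [-18.8  46.8   0. ]
```

View pics/s6c.png

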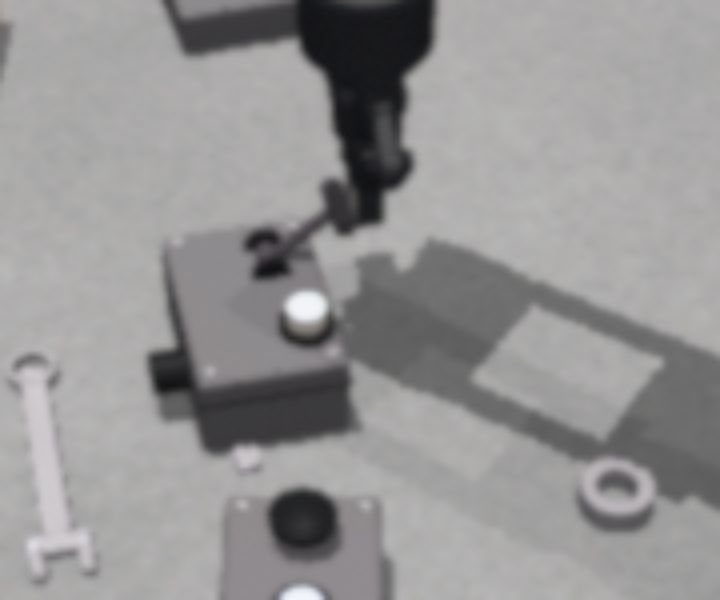

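Pushing straight forward jams: 43 N, friction locks the bar. I'll back off, tilt the tool so the fingers reach forward under the bar, and follow the lever's arc instead.

Emit:
step_arm(
  motion=[0, -0.015, 0, 0, 0, 0, 0, -0.035, 0, 0, 0, 5, 0, -0.05, 0, 0, 0, 15, 0, -0.05, 0, 0, 0, 25, 0, -0.05, 0, 0, 0, 35],
)

```text
t: 7.1
eef_pos: [501.9, -277.3, 106.0]
ee_rot: [0.662, 0.584, 0.397, -0.251]
contact_force: [-0.3, 1.2, -0.1]
opening: -0.001
```

Emit:
step_arm(
  motion=[0, 0, 0, 0, 0, 0, 0, 0, 0, 0, 0, 0],
)

```text
t: 7.35
eef_pos: [501.8, -277.0, 105.1]
ee_rot: [0.66, 0.583, 0.4, -0.253]
contact_force: [-0.4, -0.3, -0.5]
opening: 0.003
```

```bash
python3 -c "
from h import *
to([-105,-30,85])
s,T=st()
p0=s['eef_pos']
for f in (1.05,1.0,.9,.8,.7,.6,.5,.4,.3,.2,.1,0,-.1,-.2):
    bx=np.array([-15-55*np.sin(f)-26.7,-30,60+55*np.cos(f)+6.9]); print(f,bx.round(1),(T.T@(C+B@bx-p0)).round(1))
p=snap('side','s7.png');cv2.imwrite('pics/s7c.png',cv2.resize(p['pixels'][80:230,200:380,::-1],None,fx=4,fy=4))"
```

```text
t 7.35 tcp [ 501.8 -277.   105.1] box [-117.8  -30.2  105.1] F [-0.39 -0.29 -0.49] open 0.003
tool in box [[0.567, 0.824, 0.0], [0.001, -0.0, -1.0], [-0.824, 0.567, -0.001]]
shift mm [23.8 -0.8 -0.2]
t 7.35 tcp [ 501.8 -277.   105.1] box [-117.8  -30.2  105.1] F [-0.39 -0.29 -0.49] open 0.003
tool in box [[0.567, 0.824, 0.0], [0.001, -0.0, -1.0], [-0.824, 0.567, -0.001]]
1.05 [-89.4 -30.   94.3] [25.  17.3 -0.2]
1.0 [-88.  -30.   96.6] [23.9 19.8 -0.2]
0.9 [-84.8 -30.  101.1] [22.1 24.9 -0.2]
0.8 [-81.2 -30.  105.2] [20.7 30.3 -0.2]
0.7 [-77.1 -30.  109. ] [19.9 35.7 -0.2]
0.6 [-72.8 -30.  112.3] [19.6 41.2 -0.2]
0.5 [-68.1 -30.  115.2] [19.9 46.7 -0.2]
0.4 [-63.1 -30.  117.6] [20.8 52.1 -0.2]
0.3 [-58.  -30.  119.4] [22.1 57.5 -0.2]
0.2 [-52.6 -30.  120.8] [24.  62.6 -0.2]
0.1 [-47.2 -30.  121.6] [26.5 67.6 -0.2]
0 [-41.7 -30.  121.9] [29.3 72.2 -0.2]
-0.1 [-36.2 -30.  121.6] [32.7 76.6 -0.2]
-0.2 [-30.8 -30.  120.8] [36.4 80.6 -0.2]
```

View pics/s7c.png

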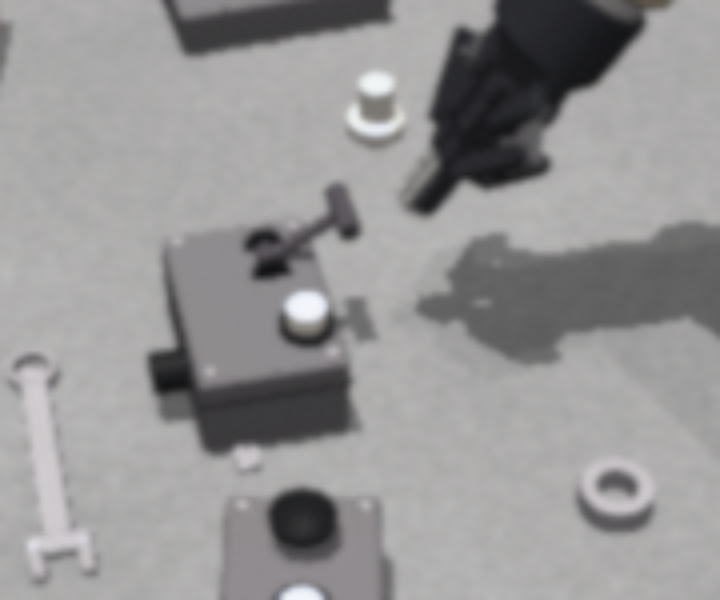

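The tilted tool is in front of the bar with its tip at crop (415,200), and the lever is undisturbed. I'll move along the arc.

Emit:
step_arm(
  motion=[0.015, 0, 0, 0, 0, 0, 0.027, 0.003, 0, 0, 0, 0, 0.027, 0.01, 0, 0, 0, 0, 0.026, 0.018, 0, 0, 0, 0, 0.025, 0.025, 0, 0, 0, 0],
)

```text
t: 8.02
eef_pos: [535.8, -268.3, 98.9]
ee_rot: [0.661, 0.583, 0.4, -0.252]
contact_force: [-2.5, -0.5, 0.2]
opening: -0.0
```

```bash
python3 -c "
from h import *
st()
p=snap('side','s8.png');cv2.imwrite('pics/s8c.png',cv2.resize(p['pixels'][80:230,200:380,::-1],None,fx=4,fy=4))"
```

```text
t 8.025 tcp [ 535.8 -268.3   98.9] box [-82.7 -29.6  98.9] F [-2.52 -0.47  0.23] open -0.0
tool in box [[0.569, 0.822, 0.001], [0.001, 0.001, -1.0], [-0.822, 0.569, -0.0]]
```

View pics/s8c.png

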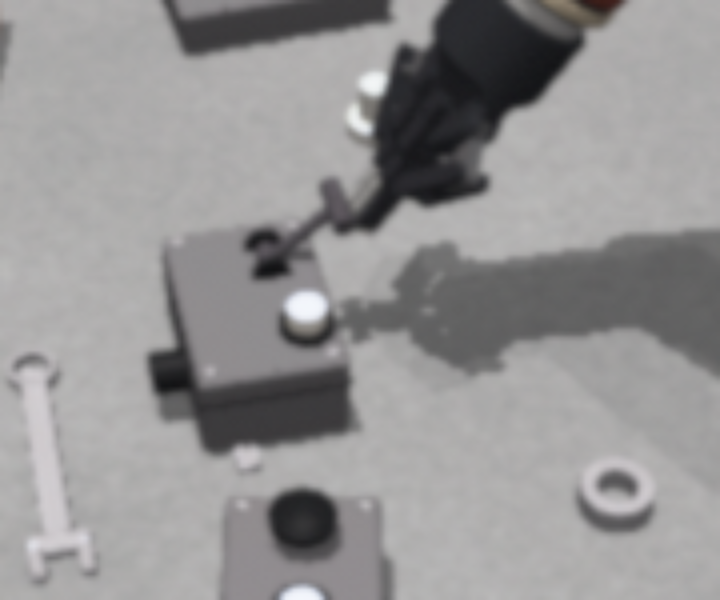

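The lever is lifting at only 2.5 N, so I'll continue.

Emit:
step_arm(
  motion=[-0.0015, 0.007, 0, 0, 0, 0, -0.002, 0.014, 0, 0, 0, 0, -0.0025, 0.021, 0, 0, 0, 0, -0.002, 0.027, 0, 0, 0, 0, -0.001, 0.033, 0, 0, 0, 0],
)

```text
t: 8.7
eef_pos: [561.6, -262.0, 118.2]
ee_rot: [0.66, 0.584, 0.4, -0.252]
contact_force: [0.4, -0.6, -0.5]
opening: -0.002
```

```bash
python3 -c "
from h import *
st()
p=snap('side','s9.png');cv2.imwrite('pics/s9c.png',cv2.resize(p['pixels'][80:230,200:380,::-1],None,fx=4,fy=4))"
```

```text
t 8.7 tcp [ 561.6 -262.   118.2] box [-56.1 -29.5 118.2] F [ 0.36 -0.59 -0.5 ] open -0.002
tool in box [[0.57, 0.822, 0.001], [0.001, 0.0, -1.0], [-0.822, 0.57, -0.001]]
```

View pics/s9c.png

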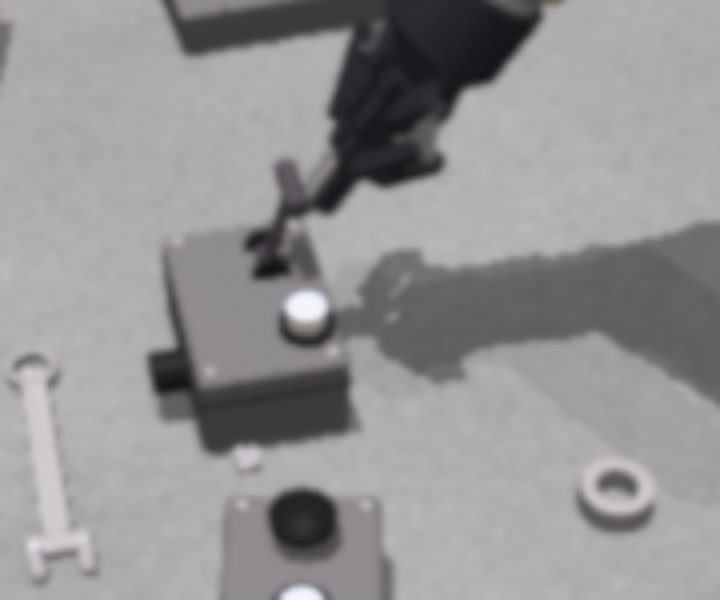

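The lever is well up (bar at crop (290,180)). Next I push it forward past its balance point.

Emit:
step_arm(
  motion=[0.002, 0.005, 0, 0, 0, 0, 0.005, 0.01, 0, 0, 0, 0, 0.009, 0.014, 0, 0, 0, 0, 0.012, 0.018, 0, 0, 0, 0, 0.014, 0.021, 0, 0, 0, 0],
)

```text
t: 9.38
eef_pos: [586.0, -256.0, 118.2]
ee_rot: [0.66, 0.584, 0.4, -0.252]
contact_force: [0.2, -0.0, 0.4]
opening: -0.001
```

```bash
python3 -c "
from h import *
st()
p=snap('side','s10.png');cv2.imwrite('pics/s10c.png',cv2.resize(p['pixels'][80:230,200:380,::-1],None,fx=4,fy=4))"
```

```text
t 9.375 tcp [ 586.  -256.   118.2] box [-31.  -29.4 118.2] F [ 0.18 -0.02  0.37] open -0.001
tool in box [[0.569, 0.822, 0.001], [0.002, 0.0, -1.0], [-0.822, 0.569, -0.001]]
```

View pics/s10c.png

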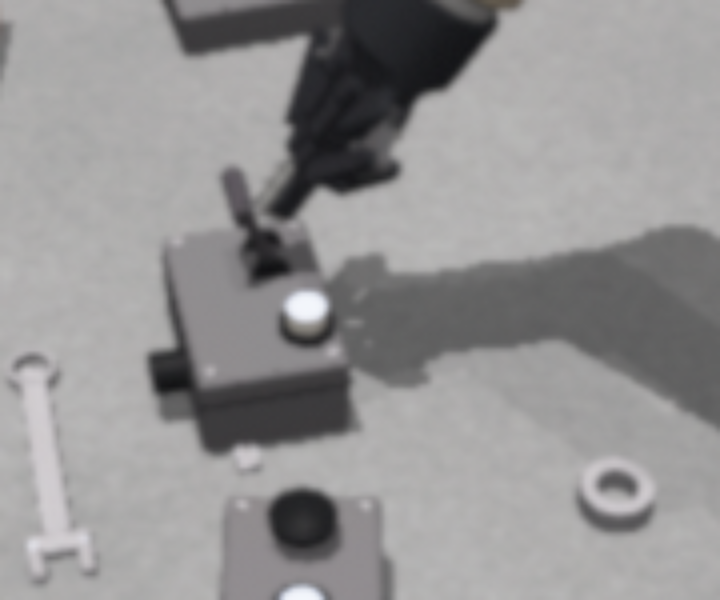

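The lever is home: the bar is at crop (235,195), where it was at the start. I'll back straight out.

Emit:
step_arm(
  motion=[-0.008, -0.012, 0, 0, 0, 0, -0.03, -0.03, 0, 0, 0, 0, -0.06, -0.05, 0, 0, 0, 0, -0.09, -0.07, 0, 0, 0, 0, -0.11, -0.09, 0, 0, 0, 0],
)

```text
t: 10.05
eef_pos: [451.2, -288.9, 158.3]
ee_rot: [0.661, 0.583, 0.399, -0.252]
contact_force: [-0.6, -0.2, -0.5]
opening: 0.004
```

Emit:
step_arm(
  motion=[0, 0, 0, 0, 0, 0, 0, 0, 0, 0, 0, 0],
)

```text
t: 10.3
eef_pos: [452.7, -288.4, 157.6]
ee_rot: [0.66, 0.584, 0.399, -0.252]
contact_force: [-0.8, 0.4, -0.6]
opening: -0.002
```

```bash
python3 -c "
from h import *
st()
for n in('side','top'):
    p=snap(n,n+'11.png')
    vv,uu=np.mgrid[110:260,230:440];w=world(p,uu.ravel(),vv.ravel());b=(w-C)@B
    for nm,k in (('bar',(b[:,2]>108)&(b[:,2]<125)&(abs(b[:,1]+30)<25)&(abs(b[:,0])<40)),('btn',(b[:,2]>70)&(b[:,2]<90)&(np.hypot(b[:,0]+25.5,b[:,1]-32)<10))): print(n,nm,k.sum(),b[k].mean(0).round(1) if k.any() else '')
    for q in('spare_bar',):
        for m in nets.masks_of(p,q)[:2]:
            v,u=np.where(m['pixels']); w=world(p,u,v);k=w[:,2]>0; print(q,m['conf'],m['extent'],np.median(w[k],0))
"
```

```text
t 10.3 tcp [ 452.7 -288.4  157.6] box [-168.1  -29.8  157.6] F [-0.8   0.4  -0.57] open -0.002
tool in box [[0.57, 0.822, -0.0], [0.001, -0.001, -1.0], [-0.822, 0.57, -0.001]]
side bar 86 [  4.3 -25.4 117. ]
side btn 42 [-25.   33.1  77.7]
spare_bar 0.79 [258.1, 301.0, 37.9, 29.8] [554.09200102 210.0868849   92.5585257 ]
top bar 172 [  0.5 -29.  117.6]
top btn 87 [-25.6  32.3  78.2]
spare_bar 0.7 [145.5, 180.0, 21.2, 24.3] [551.87535272 207.32240375  95.06386535]
```

View pics/side11.png

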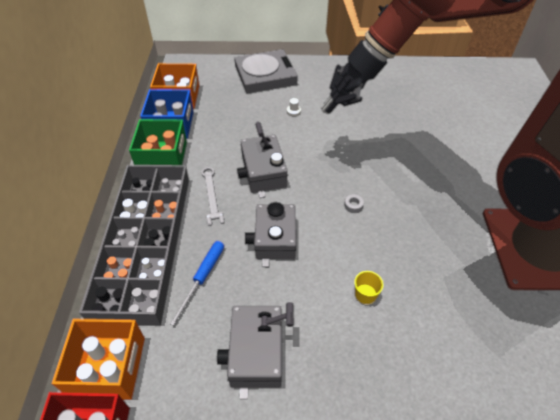

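The picture shows the lever up at (261,132), the button out at (277,159), the spare lever unchanged at (290,315), and the robot clear of everything.

```bash
python3 -c "
from rig import robot
print(robot.sign_off())"
```

```text
the job is handed in; nothing more can be done
None
```

I checked the safety switch and handed the job in at about 10.4 s. I pressed the test button to its stop (about 8 N) and the lever dropped. I then lifted the lever home with the fingers tilted under its crossbar.

**First lift attempt failed:** pushing straight forward with vertical fingers jammed against the bar at about 50 N on the wrist. That is below the 120 N wrist limit, and the fingertips made the contact, not the gripper's body. I backed off and lifted along the lever's arc instead, where readings stayed at about 2.5 N or less.

**Last checks before handing in:**
- **Lever:** the bar is back where it was at the start. The top of the bar measured box (0.5, -29, 118) from the top camera, and the side camera agreed within 4 mm.
- **Button:** its top is at 78 mm, which is fully out.
- **Other lever box:** its bar is unchanged within 3 mm of measurement noise. The robot never went near it.
- **Robot:** it is clear of everything, with about 1 N of sensor noise.

No verdict is reported after sign-off, so these readings are my only confirmation.

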